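# Close the root gap of a butt-weld jig to the gauge line with its knurled wheel

### The arm

A 7-joint arm with a two-finger parallel gripper is mounted at the origin on the work surface. World frame = base frame: x ahead of the robot, y to its left, z up, the work surface at z = 0. Lengths are in m, angles in rad, forces in N, time in s.
With the tool pointing down it reaches from about 0.4 to 0.875 m from the base axis. Payload 19.3 kg.
Tool frame: the origin (TCP) lies on the centre line of the jaws, within the pads' length; the fingertips stand 11 mm ahead of it and the grasp point (between the pads) lies 8 mm behind it; y points along the fingers, x is the direction in which the jaws open and shut, and the axes are right-handed (so a half turn about y gives the same grasp; the last joint's range is limited). The gripper opens to 85 mm and grips with 20 to 120 N. Pads are 22 mm wide; open, the fingers measure 114 mm over their backs; the gripper's body (76 mm by 85 mm) begins 54 mm behind the grasp point. The pads swing forward as they close: fully open they stand 13 mm farther back than shut.
Start: joints at [-1.188, 0.521, -0.036, 1.599, 0.021, 1.021, -0.113], TCP at [0.273, 0.562, 0.242] pointing down, gripper open.
Joint ranges: [-2.91, 2.91], [-0.3, 2.13], [-1.5, 1.42], [0.17, 2.43], [-1.26, 4.41], [0.16, 1.93], [-2.52, 2.52]. Speed limits (rad/s): [1.89, 1.89, 2.39, 2.39, 3.01, 3.01, 3.01].

### API

Orientations are given as [roll, pitch, yaw] about the fixed x, y, z axes, in that order (R = Rz(yaw) Ry(pitch) Rx(roll)).
In Python, from workcell import monitor, cams, bot gives the robot as it stands.
- The arm moves only by the tool send_rows, never from a script. Its argument "series" is text: rows parted by semicolons, each of 7 numbers parted by spaces: the turn, a rotation vector about the tool's x, y, z in rad, then the shift along the tool's x, y, z in mm, then the opening, from 0 (shut) to 1 (fully open). In form: ax ay az tx ty tz claw; .... A call has 1 to 20 rows; each row is the pose to reach, as a shift and turn from the pose commanded when the call began, along the tool's axes at that moment; what a row does not reach only later rows make up. A row lasts 1/12 s, in which the tool goes at most 41.7 mm and 7.16 degrees, less where a joint would pass 70% of its speed; a pose out of reach is approached as far as the arm can. A call with a gripper value outside its range is refused whole. The fingers move at their own pace and stop on an object; "force" is the grip in N (left out, the last holds). Time passes only in rows, so rows that repeat a pose let the fingers close. It gives the time, the measured TCP pose, the force and the opening at its end, in the units of the state.
- monitor.observe(): the state, without advancing time (a new reading comes with each control period).
- cams.grab_frame(name): name is "side" or "top"; returns the picture (384x512x3 uint8, red, green, blue); there is no depth.
- cams.get_calibration(name): a dict with "mtx" (3x3 intrinsics, pixels), "origin" and "attitude" of the camera in the world. Camera axes: x right, y down, z forward; pixel columns grow to the right and rows downward; lengths in m; the calibration is good to about 2 mm. A picture is of the moment at which its call begins. get_calibration takes no time and is no camera call.
- bot.job_done(): hands the job in, once; it reports no verdict.
The state is a dict: "clock": time; "qpos": joint angles; "qd": joint speeds; "joint_efforts": joint torques, N m; "position": TCP position; "tool_rot": TCP orientation; "force": force on the tool from outside, world axes, zero at the start; "moment": the same for the moment, N m; "grip_width": finger opening in m.
Only numpy, scipy, OpenCV 4.12 (cv2) and the standard library are available. Lean on these libraries where they do the work, as an engineer would, in place of code of your own. Each camera call takes 0.05 s, during which the arm holds its last target.

### The job

Set the root gap on the weld fit-up jig: lay a fingertip on the top of the knurled wheel and roll it, stroke by stroke, until the sliding carriage has closed the gap between the two bevelled bars so far that its pointer stands on the long gauge line of the rule. Move the carriage by the wheel only, without pushing on it, its bar or its clamp, do not pick anything up, leave the loose things on the bench where they lie, and finish with the hand clear of the jig.

Things in the scene. Friction and masses are not known exactly. Their poses are not given: they have to be found in the camera images.
- jig: Steel fit-up jig fixed to the bench, base plate 200 x 350 x 16 mm. Origin on the bench under the weld joint, z up, y along the slide: fixed bar on the -y side of the joint, carriage on the +y side; wheel on the -x side, gauge rule on the +x side. The bars are 60 mm wide, upper faces at z = 82 mm; their toggle clamps rise to z = 127 mm along x = 0, handles outward.
- carriage: Carriage sliding along the jig's y axis, with its bar, toggle clamp and pointer. Its top plate spans x = -47 to +41 mm of the jig, upper face at z = 72 mm. Its origin is the jig's origin shifted in +y by the root gap (0 to 42 mm). Driven by the wheel; it stays where it is left.
- wheel: Knurled steel thumbwheel, 68 mm across, 20 mm wide, turning about the jig's x axis; origin at its centre, 34 mm under wheel_crown. Geared to the carriage by rack and pinion: the crown moves the same way as the carriage, 34 mm at the rim for 8 mm of carriage. Rolling the crown towards the jig's -y closes the gap. The rim resists with 1 to 2 N and never spins on by itself.
- wheel_crown (a point): Highest point of the wheel's rim, at the middle of its width, 88 mm above the bench; fixed to the jig. The top 14 mm of the wheel stand out of its grey housing, whose lips (top at z = 74 mm) begin 29 mm either side of the crown. A fingertip pressed on with 5 to 20 N grips the knurl.
- pointer_tip (a point): Tip of the flat steel pointer on the carriage; it slides over the rule along the jig's y axis.
- gauge_line (a point): Long line, 2.5 mm wide with a small diamond, across the aluminium rule (upper face at z = 84 mm; the other lines are shorter, 5 mm apart): where the pointer tip should stand (it runs 2 mm higher). Axes as the jig's. Here the root gap is 6 mm. At the start the pointer is 14 to 27 mm away on the +y side.
- bracket_a_mid (a point): one of two loose channel brackets, 60 x 30 x 20 mm with a stud, lying on the jig's base plate; this point is its centre
- bracket_b_mid (a point): the other loose channel bracket, on the bench near the jig; its centre
- spray_can_mid (a point): standing spray can, 64 mm across and 180 mm tall; its centre
- chipping_hammer_mid (a point): chipping hammer, 255 mm long, lying on the bench; mid length
- wire_brush_mid (a point): wire brush, 280 mm long, lying on the bench; mid length
- spanner_grip (a point): spanner lying on the bench; this point is on its shank
- tip_tub_mid (a point): round screw-top tub, 60 mm across and 52 mm tall; its centre

How it is judged:
By the outcome, as a careful person would: the job done as asked, in the order asked, and still so for the second after the job is handed in, with the robot touching nothing.
It also fails if it takes over 51 s, if anything falls off the work surface, if the arm or the gripper's body presses on something with over 40 N, if the wrist force passes 120 N, or if a joint passes its speed limit or range.

## Working session

There is one attempt and no reset: what is moved stays moved. The work goes in short steps, Python scripts to look and compute and a tool call to move; the robot and the scene stay as the last step left them, time stands still between calls to the robot, and variables do not carry over. Pictures are saved under pics/ and viewed, and the job is handed in when it is done.

Besides the shell and the picture viewer there is one more tool, called after "Emit:" by a JSON object that holds its "op" and its "data", one argument or row to a line. send_rows: Moves the arm, as the interface text tells. Its arguments: {"type":"object","properties":{"series":{"type":"string"},"force":{"type":"number"}},"required":["series"]}

```bash
mkdir -p pics; ls; python3 - <<'E'
from workcell import monitor,cams,bot
import cv2
print(monitor.observe())
for n in("side","top"):
    print(n,cams.get_calibration(n)); im=cams.grab_frame(n); cv2.imwrite(f"pics/{n}0.png",im[:,:,::-1])
E
```

```text
pics
{'clock': 0.0, 'qpos': array([-1.18820603,  0.52201452, -0.03629631,  1.59998999,  0.02122988,
        1.02109137, -0.11278927]), 'qd': array([-1.07438243e-03,  1.00018327e-05, -2.76127536e-04,  8.78767964e-04,
        7.38588849e-04, -1.97615458e-04, -1.01853663e-03]), 'joint_efforts': array([-1.53517165e-03, -9.27092457e+01,  1.97921544e+00, -3.69938743e+01,
        1.78558391e-02,  8.12191225e-03, -2.78463835e-05]), 'position': array([0.27334035, 0.56170921, 0.24173221]), 'tool_rot': array([-1.57091632e+00,  1.11148117e-03,  1.11799507e+00]), 'force': array([-1.24005973, -0.17130552, -0.6411285 ]), 'moment': array([-0.02761698,  0.01441357, -0.00337192]), 'grip_width': 0.08587518912405075}
side {'mtx': array([[390.69194627,   0.        , 254.36523228],
       [  0.        , 390.69194627, 192.68517139],
       [  0.        ,   0.        ,   1.        ]]), 'origin': array([ 0.19203073, -0.75631189,  0.81740875]), 'attitude': array([-2.28465652, -0.02257462, -0.4853512 ])}
top {'mtx': array([[353.80827133,   0.        , 257.56502898],
       [  0.        , 353.80827133, 185.22435656],
       [  0.        ,   0.        ,   1.        ]]), 'origin': array([ 0.45931489, -0.00713379,  1.18284798]), 'attitude': array([-3.03105971,  0.01171009, -1.58528942])}
```

View pics/side0.png

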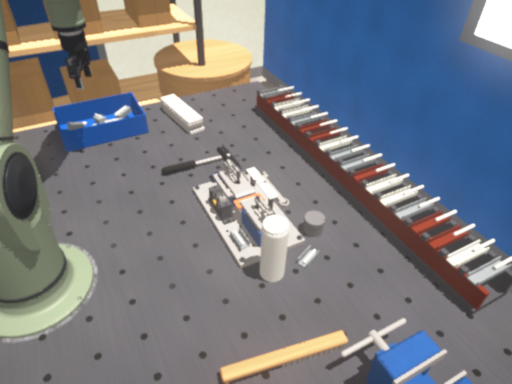

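View pics/top0.png

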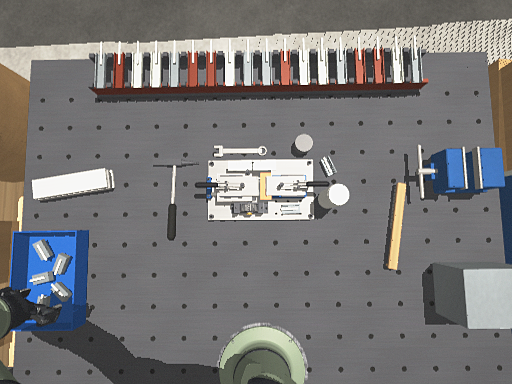

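```bash
python3 - <<'E'
import cv2
a=cv2.imread("pics/top0.png")[145:235,190:360]; cv2.imwrite("pics/top0z.png",cv2.resize(a,None,fx=4.7,fy=4.7,interpolation=cv2.INTER_CUBIC))
a=cv2.imread("pics/side0.png")[140:285,180:340]; cv2.imwrite("pics/side0z.png",cv2.resize(a,None,fx=4,fy=4,interpolation=cv2.INTER_CUBIC))
E
```

```text
(no output)
```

View pics/top0z.png

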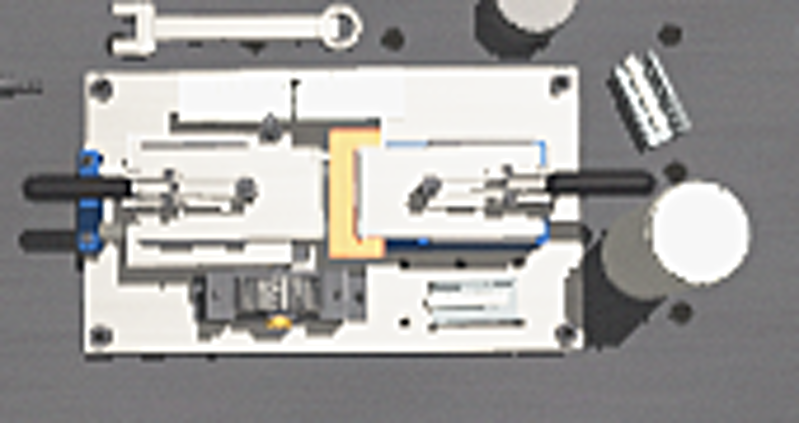

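View pics/side0z.png

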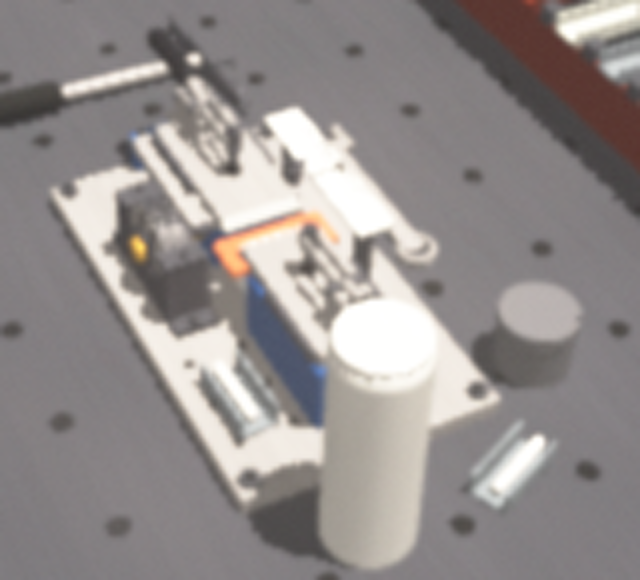

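```bash
cat > h.py <<'E'
import numpy as np,cv2
from scipy.spatial.transform import Rotation as R
from workcell import monitor,cams,bot
def cal(n):
    c=cams.get_calibration(n); return c["mtx"],np.array(c["origin"]),R.from_euler("xyz",c["attitude"]).as_matrix()
def ray(n,uv,z):
    K,o,A=cal(n); d=A@np.linalg.inv(K)@np.array([uv[0],uv[1],1.]); return o+d*(z-o[2])/d[2]
def proj(n,p):
    K,o,A=cal(n); q=K@(A.T@(np.array(p)-o)); return q[:2]/q[2]
E
python3 - <<'E'
from h import *
for n,(u0,v0,u1,v1),s in(("top",(205,155,320,225),6.9),("side",(190,160,310,270),5.4)):
    a=cv2.imread(f"pics/{n}0.png")[v0:v1,u0:u1].astype(float)
    g=255*(np.clip((a-100)/155,0,1))**3
    cv2.imwrite(f"pics/{n}0c.png",cv2.resize(g.astype(np.uint8),None,fx=s,fy=s,interpolation=cv2.INTER_CUBIC))
# plate corners: z=0.016
f=lambda x,y:(190+x/4.7-.4,145+y/4.7-.4)
for c in((85,67),(580,67),(582,352),(85,352)): print(f(*c),ray("top",f(*c),.016))
E
```

```text
(207.68510638297872, 158.85531914893616) [0.68056693 0.17053866 0.016     ]
(313.00425531914897, 158.85531914893616) [ 0.6746884  -0.18178334  0.016     ]
(313.4297872340426, 219.4936170212766) [ 0.47313773 -0.17677542  0.016     ]
(207.68510638297872, 219.4936170212766) [0.47822538 0.17031942 0.016     ]
```

View pics/top0c.png

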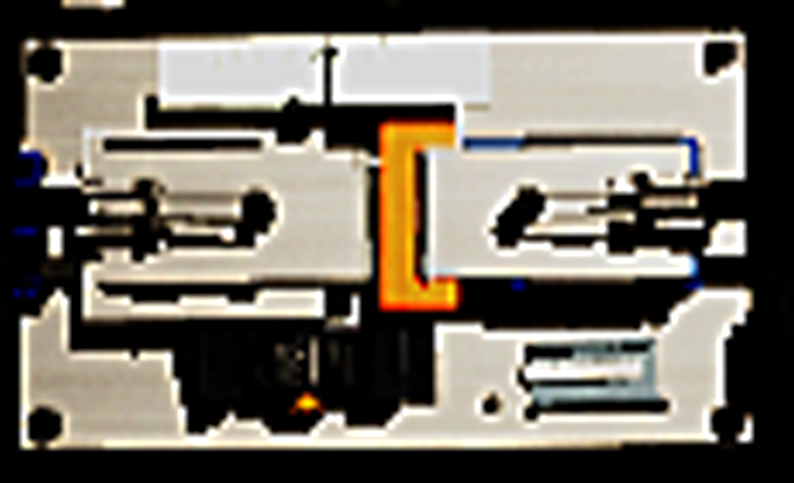

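View pics/side0c.png

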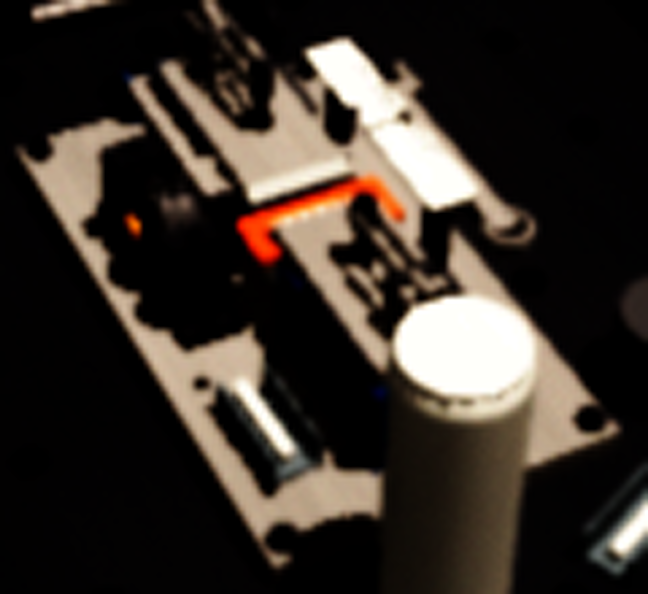

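```bash
python3 - <<'E'
from h import *
for n,(u0,v0,u1,v1) in(("top",(226,158,280,178),),("side",(244,164,282,202))):
    a=cv2.imread(f"pics/{n}0.png")[v0:v1,u0:u1]
    print(n,"cols",u0)
    for i,r in enumerate(a.min(2)): print(v0+i,' '.join(f"{x:3d}" for x in r))
E
```

```text
top cols 226
158 112 112 113 108 110 111 111 111 111 107 110 108 109 110 108 106 105 106 104 105 107 107 108 107 107 106 106 107 106 108 107 107 105 111 106 107 107 109 111 107 105 104 103 103 101 103 104 107 103  99 100 103 102 102
159 118 118 118 118 118 119 119 120 120 119 122 120 120 126 124 142 141 141 144 144 146 147 147 151 153 146 146 144 143 145 146 150 150 150 151 151 151 151 154 152 198 201 203 202 203 203 201 206 206 202 182 184 184 185
160 184 184 203 206 202 204 203 207 203 207 212 214 214 221 222 233 244 244 244 244 246 248 248 248 252 250 232 249 248 248 249 249 250 250 230 249 251 251 252 251 255 255 255 255 255 255 255 255 255 255 254 254 255 255
161 245 242 255 255 255 255 255 255 255 255 253 255 253 252 254 251 252 252 251 252 251 251 251 252 254 255 223 255 255 252 252 251 251 252 242 251 251 251 251 250 250 249 249 249 249 249 249 249 249 249 243 243 243 243
162 233 232 250 249 249 249 249 249 249 249 246 249 246 246 249 248 246 248 248 248 246 245 248 248 244 223  25  97 255 248 248 246 246 248 248 247 248 246 248 248 248 247 247 247 247 247 247 247 248 248 240
[... 8554 characters left out ...]
 204 226 232 229 223 227 246 253 252 248 242 226 204 187 185 218 230 231 226
198 150 165 184 198 221 236 229 228 230 223 190 144 119 105 115 159 204 193 165 173 208 229 231 221 188 205 233 224 198 185 163 148 133 143 192 225 230 229
199 199 221 235 229 230 236 232 230 228 222 184 152 149 125 112 145 193 209 182 158 181 225 231 217 158 139 158 140 126 129 135 133 123 119 155 206 227 230
200 229 230 236 230 229 231 230 230 229 221 187 154 163 153 124 130 171 211 208 180 185 225 231 217 149 102 103  96 100 120 133 134 131 123 137 184 217 230
201 231 230 230 229 228 229 229 229 229 226 204 154 148 161 150 138 152 189 216 216 219 230 232 216 145  95  87  89 109 141 147 139 135 134 144 179 213 223
```

```bash
python3 - <<'E'
from h import *
for n,(u0,v0,u1,v1),s in(("top",(225,190,275,222),16),("side",(200,175,250,230),10)):
    a=cv2.imread(f"pics/{n}0.png")[v0:v1,u0:u1].astype(float)
    g=255*(np.clip((a)/170,0,1))**.8
    b=cv2.resize(g.astype(np.uint8),None,fx=s,fy=s,interpolation=cv2.INTER_CUBIC)
    for k in range(0,b.shape[1]//s,5): cv2.putText(b,str(u0+k),(k*s,10),0,.35,(0,255,255),1); b[12:16,k*s+s//2]=(0,255,255)
    for k in range(0,b.shape[0]//s,5): cv2.putText(b,str(v0+k),(0,k*s+s//2+4),0,.35,(0,255,255),1)
    cv2.imwrite(f"pics/{n}0w.png",b)
E
```

```text
(no output)
```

View pics/top0w.png

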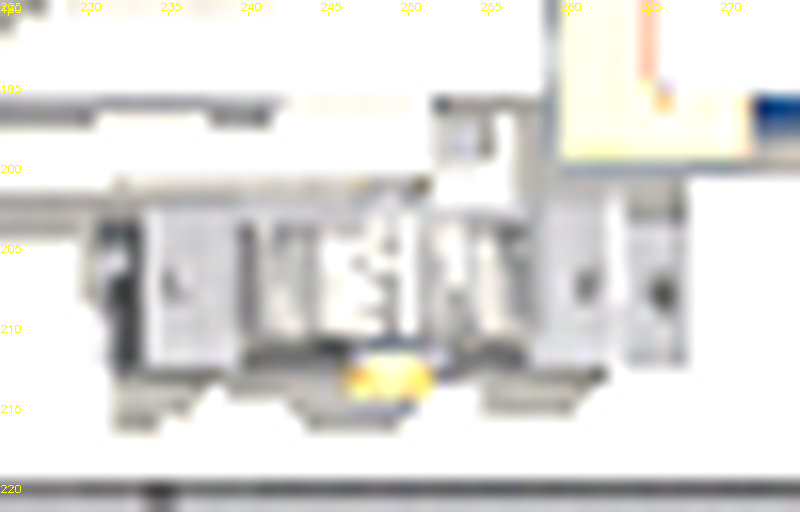

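View pics/side0w.png

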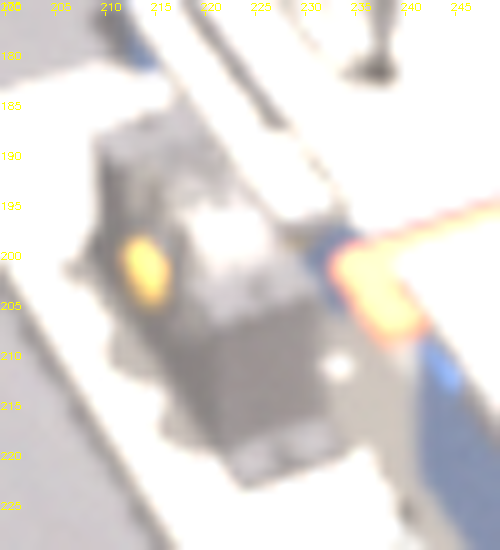

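```bash
python3 - <<'E'
from h import *
c=ray("top",(248.7,206.9),.088); print("crown",c,proj("side",c))
for u in(239.7,257.7): print("lip",ray("top",(u,206.9),.074))
cs=np.array([[0.68056693,0.17053866],[0.6746884,-0.18178334],[0.47313773,-0.17677542],[0.47822538,0.17031942]])
o=cs.mean(0); e=cs[0]+cs[3]-cs[1]-cs[2]; e/=np.linalg.norm(e); print("jig o",o,"y axis",e,"yaw",np.arctan2(e[1],e[0]))
xa=np.array([e[1],-e[0]])
for nm,uv,z in(("gauge",(252.05,165),.084),("ptr",(247.05,168.8),.086),("crown",(248.7,206.9),.088),("barL",(258.6,185),.082),("barR",(265.7,185),.082)):
    p=ray("top",uv,z); d=p[:2]-o; print(nm,p,"jig",d@xa,d@e)
for c in cs: print((c-o)@xa,(c-o)@e)
E
```

```text
crown [0.51398191 0.03232581 0.088     ] [219.53227692 190.82587538]
lip [0.51510619 0.06104385 0.074     ]
lip [0.51425595 0.00463372 0.074     ]
jig o [ 0.57665461 -0.00442517] y axis [0.01567711 0.99987711] yaw 1.555118578001282
gauge [0.64572832 0.02038489 0.084     ] jig 0.06867627341397824 0.025889883923690165
ptr [0.63357945 0.03617397 0.086     ] jig 0.05628137092919065 0.04148656556250885
crown [0.51398191 0.03232581 0.088     ] jig -0.06324114800189425 0.03576393746150438
barL [0.58233071 0.00073526 0.082     ] jig 0.005594503544093152 0.005248783412756792
barR [ 0.58197957 -0.02148657  0.082     ] jig 0.005591781410129174 -0.01697581963917416
0.10115662325643426 0.17657137261574177
0.10080220522555226 -0.17579948768178658
-0.10080220522555225 -0.1739519144524214
-0.10115662325643417 0.1731800295184662
```

```bash
python3 - <<'E'
from h import *
for p in([.514,.0046,.074],[.514,.061,.074],[.504,.0326,.088],[.524,.0326,.088],[.514,.0326,.088],[.503,.0326,.07]): print(p,proj("side",p))
# housing front-left top corner etc: side px (219.5,208) ; orange mark (214,201)
g=cv2.cvtColor(cv2.imread("pics/side0.png"),cv2.COLOR_BGR2HSV)
for n in("top","side"):
    g=cv2.cvtColor(cv2.imread(f"pics/{n}0.png"),cv2.COLOR_BGR2HSV)
    m=cv2.inRange(g,(15,120,90),(35,255,255)); m[:190]=0 if n=="top" else m[:190]; m[:, 260:]=0
    if n=="side": m[:,:205]=0;m[:,225:]=0;m[215:]=0;m[:190]=0
    if n=="top": m[:,:240]=0;m[220:]=0
    v,u=np.nonzero(m); print(n,len(u),u.mean(),v.mean())
E
```

```text
[0.514, 0.0046, 0.074] [223.6984388  200.28009457]
[0.514, 0.061, 0.074] [215.72325844 188.73556778]
[0.504, 0.0326, 0.088] [216.28192375 191.78053051]
[0.524, 0.0326, 0.088] [222.69510939 189.76218876]
[0.514, 0.0326, 0.088] [219.49901262 190.76805634]
[0.503, 0.0326, 0.07] [216.22020492 196.61437106]
top 10 249.0 213.5
side 18 214.22222222222223 201.5
```

```bash
python3 - <<'E'
from h import *
def tri(a,b):
    P=[]
    for n in("top","side"):
        K,o,A=cal(n); P.append(K@np.hstack([A.T,(-A.T@o)[:,None]]))
    X=cv2.triangulatePoints(P[0],P[1],np.array(a,float),np.array(b,float)); X=(X[:3]/X[3]).ravel(); return X,proj("top",X)-a,proj("side",X)-b
print(tri((249,213.5),(214.2,201.5)))
# rule gauge diamond: top (252.2,162) side (264.5,181)
print(tri((252.1,162.3),(264.6,181)))
# plate corner front-left: side
print(proj("side",(.473,-.1768,.016)),proj("side",(.4782,.1703,.016)))
print(tri((283.5,204),(233,0)))if 0 else 0
E
```

```text
(array([0.4953122 , 0.03260549, 0.05404332]), array([ 0.07149466, -0.20313331]), array([-0.19278175,  0.01613795]))
(array([0.65470015, 0.02011805, 0.08243517]), array([ 0.0117691 , -0.02843759]), array([-0.02645501,  0.00384891]))
[238.93615379 263.71638094] [192.34752425 185.91633669]
```

Emit:
{"op": "send_rows", "data": {
  "series": "0 -0.1 0 -36 6 -44 0;0 -0.2 0 -72 12 -88 0;0 -0.3 0 -108 18 -132 0;0 -0.4 0 -143 24 -176 0;0 -0.437 0 -179 30 -220 0;0 -0.437 0 -215 36 -264 0;0 -0.437 0 -250 42 -308 0;0 -0.437 0 -286 48 -352 0;0 -0.437 0 -322 54 -396 0;0 -0.437 0 -340 60 -418 0;0 -0.437 0 -358 60 -439 0;0 -0.437 0 -358 60 -439 0;0 -0.437 0 -358 60 -439 0;0 -0.437 0 -358 60 -439 0;0 -0.437 0 -358 60 -439 0;0 -0.437 0 -358 60 -439 0;0 -0.437 0 -358 60 -439 0;0 -0.437 0 -358 60 -439 0",
  "force": 60
}}

```text
clock: 1.6
position: [0.5112, 0.0491, 0.1823]
tool_rot: [-1.571, -0.0, 1.557]
force: [0.2, 0.3, -0.1]
grip_width: -0.0002
```

```bash
python3 - <<'E'
from h import *
a=cams.grab_frame("side"); cv2.imwrite("pics/s1.png",cv2.resize(a[90:240,150:310,::-1],None,fx=4,fy=4,interpolation=cv2.INTER_CUBIC))
E
```

```text
(no output)
```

View pics/s1.png

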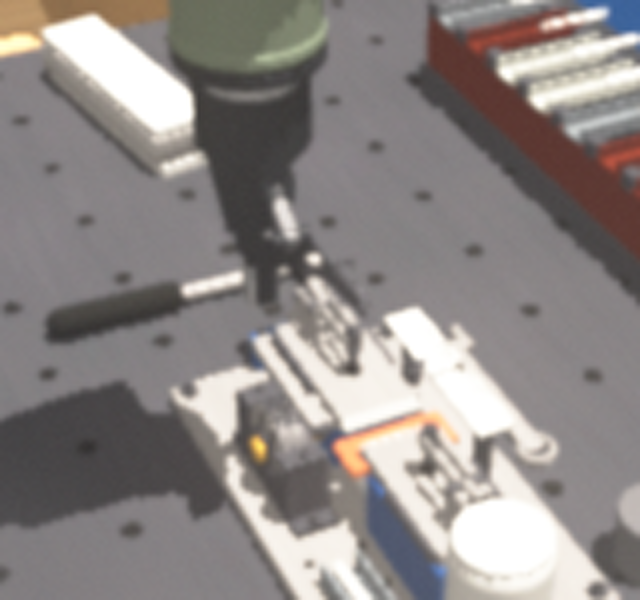

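Emit:
{"op": "send_rows", "data": {
  "series": "0 0 0 -3 40 0 0;0 0 0 -6 70 0 0;0 0 0 -6 78 0 0;0 0 0 -6 80 0 0;0 0 0 -6 80 0 0;0 0 0 -6 80 0 0;0 0 0 -6 80 0 0"
}}

```text
clock: 2.23
position: [0.5123, 0.0424, 0.1038]
tool_rot: [-1.573, -0.0, 1.555]
force: [0.4, -0.4, -0.5]
grip_width: 0.0002
```

Emit:
{"op": "send_rows", "data": {
  "series": "0 0 0 0 2 0 0;0 0 0 0 3 0 0;0 0 0 0 4 0 0;0 0 0 0 4 0 0;0 0 0 0 4 0 0"
}}

```text
clock: 2.65
position: [0.5118, 0.0421, 0.0987]
tool_rot: [-1.572, -0.0, 1.555]
force: [-1.8, -0.1, 8.1]
grip_width: -0.0001
```

Emit:
{"op": "send_rows", "data": {
  "series": "0 0 0 0 0.3 0 0;0 0 0 -3 0.3 0 0;0 0 0 -6 0.3 0 0;0 0 0 -9 0.3 0 0;0 0 0 -12 0.3 0 0;0 0 0 -12 0.3 0 0;0 0 0 -12 0.3 0 0"
}}

```text
clock: 3.23
position: [0.5118, 0.0298, 0.0988]
tool_rot: [-1.572, -0.0, 1.555]
force: [-2.7, -2.1, 16.8]
grip_width: -0.0001
```

```bash
python3 - <<'E'
from h import *
print(monitor.observe()['force'])
a=cams.grab_frame("top"); print(a[166:173,243:256].min(2)); print(a[185,255:270].min(1)); cv2.imwrite("pics/t2.png",cv2.resize(a[145:235,190:360,::-1],None,fx=4.7,fy=4.7,interpolation=cv2.INTER_CUBIC))
E
```

```text
[-2.7204463  -2.1227229  16.79862978]
[[247 247 247 247 247 247 248 250 255 120 255 250 248]
 [247 247 247 248 248 249 249 250 255 158 255 250 248]
 [248 248 249 250 254 254 255 254 255 146 255 252 250]
 [255 255 255 255 250 128 252 255 255 104 255 255 255]
 [234 232 233 241 148 148 112 172 176  89 171 171 168]
 [ 94  90  94 117 115 134 117 116 104 106 105 104  97]
 [ 94  95  94 136  84 119 116 117 104 100 109 115 109]]
[131  58 147 144 143 143 142 146 143 142 149 152 103  68  56]
```

View pics/t2.png

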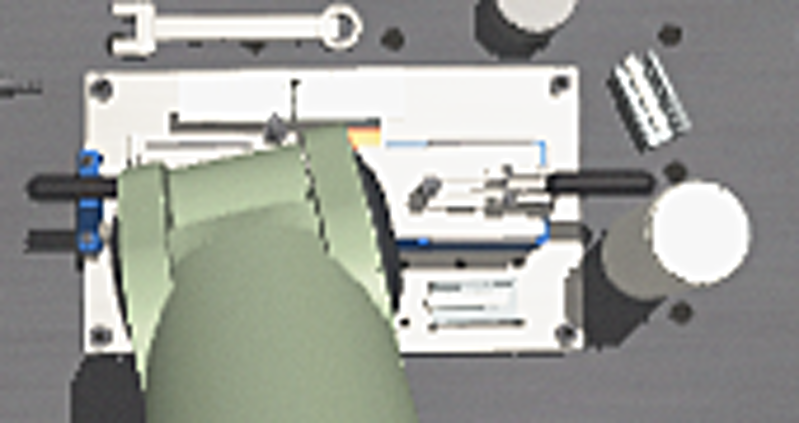

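Emit:
{"op": "send_rows", "data": {
  "series": "0 0 0 -3 -0.1 0 0;0 0 0 -6 -0.1 0 0;0 0 0 -9 -0.1 0 0;0 0 0 -9 -0.1 0 0;0 0 0 -9 -0.1 0 0"
}}

```text
clock: 3.7
position: [0.5113, 0.0207, 0.0982]
tool_rot: [-1.571, 0.0, 1.554]
force: [1.9, -2.4, 4.1]
grip_width: -0.0002
```

Emit:
{"op": "send_rows", "data": {
  "series": "0 0 0 0 -6 0 0;0 0 0 0 -9 0 0;0 0 0 12 -9 0 0;0 0 0 22 -9 0 0;0 0 0 22 -9 0 0;0 0 0 22 -5 0 0;0 0 0 22 -2 0 0;0 0 0 22 -0.5 0 0;0 0 0 22 0 0 0;0 0 0 22 0 0 0"
}}

```text
clock: 4.53
position: [0.5115, 0.043, 0.0984]
tool_rot: [-1.571, -0.0, 1.555]
force: [-4.7, 1.9, 18.2]
grip_width: -0.0004
```

```bash
python3 - <<'E'
from h import *
a=cams.grab_frame("top"); print(a[168:173,243:256].min(2))
E
```

```text
[[248 248 248 249 251 255 255 255 255 148 255 252 250]
 [255 255 255 255 255 216 122 255 255 104 255 255 255]
 [232 231 234 236 183 144 128 118 171  86 171 170 169]
 [ 95  93  93  95 122 127 139 109  96 106 106 110 111]
 [ 91  92  96  98 138 120 124 118 121 126 130 130 135]]
```

Emit:
{"op": "send_rows", "data": {
  "series": "0 0 0 0 -0.2 0 0;0 0 0 -3 -0.2 0 0;0 0 0 -7 -0.2 0 0;0 0 0 -11 -0.1 0 0;0 0 0 -15 0 0 0;0 0 0 -18 0 0 0;0 0 0 -20 0 0 0;0 0 0 -20 0 0 0;0 0 0 -20 0 0 0"
}}

```text
clock: 5.33
position: [0.5113, 0.0221, 0.0983]
tool_rot: [-1.571, 0.001, 1.554]
force: [-1.2, -3.4, 11.4]
grip_width: 0.0001
```

Emit:
{"op": "send_rows", "data": {
  "series": "0 0 0 0 -6 0 0;0 0 0 0 -9 0 0;0 0 0 10 -9 0 0;0 0 0 20 -9 0 0;0 0 0 20 -9 0 0;0 0 0 20 -5 0 0;0 0 0 20 -2 0 0;0 0 0 20 -0.7 0 0;0 0 0 20 -0.2 0 0;0 0 0 20 -0.2 0 0"
}}

```text
clock: 6.17
position: [0.5114, 0.0429, 0.0985]
tool_rot: [-1.571, -0.0, 1.555]
force: [-5.1, 2.2, 13.4]
grip_width: -0.0002
```

```bash
python3 - <<'E'
from h import *
a=cams.grab_frame("top"); print(a[168:173,243:256].min(2))
E
```

```text
[[248 248 248 249 249 251 253 255 255 139 255 253 250]
 [255 255 255 255 255 255 255 166 254  70 255 255 255]
 [232 233 233 238 167 170 106 163 151  85 172 168 167]
 [ 94  91  93  94  96 110 107 134 129 106 110 106 112]
 [ 97  91  93  97  98 116 125 119 120 124 131 131 133]]
```

Emit:
{"op": "send_rows", "data": {
  "series": "0 0 0 -2 0 0 0;0 0 0 -6 0 0 0;0 0 0 -10 0.1 0 0;0 0 0 -14 0.1 0 0;0 0 0 -17 0.2 0 0;0 0 0 -18 0.2 0 0;0 0 0 -18 0.2 0 0;0 0 0 -18 0.2 0 0"
}}

```text
clock: 6.88
position: [0.5114, 0.0242, 0.0985]
tool_rot: [-1.571, 0.0, 1.554]
force: [-3.4, -3.0, 17.1]
grip_width: -0.0001
```

Emit:
{"op": "send_rows", "data": {
  "series": "0 0 0 0 -8 0 0;0 0 0 0 -40 0 0;0 0 0 0 -80 20 0;0 0 0 0 -110 60 0;0 0 0 0 -110 100 0;0 0 0 0 -110 140 0;0 0 0 0 -110 140 0;0 0 0 0 -110 140 0;0 0 0 0 -110 140 0"
}}

```text
clock: 7.63
position: [0.3716, 0.0272, 0.2085]
tool_rot: [-1.572, -0.0, 1.555]
force: [-0.7, 0.5, 0.1]
grip_width: 0.0001
```

```bash
python3 - <<'E'
from h import *
for n in("top","side"):
    A=np.mean([cams.grab_frame(n).astype(float) for _ in range(4)],0); np.save(f"pics/{n}3.npy",A)
    u0,v0,u1,v1=(225,155,280,195) if n=="top" else (240,160,285,200)
    s=14; cv2.imwrite(f"pics/{n}3.png",cv2.resize(np.clip(A[v0:v1,u0:u1,::-1],0,255).astype(np.uint8),None,fx=s,fy=s,interpolation=cv2.INTER_NEAREST))
    if n=="top": print(A[160:176,243:260].min(2).astype(int))
E
```

```text
[[242 243 245 246 247 247 248 251 249 229 250 248 248 248 248 249 250]
 [252 251 252 251 251 251 252 254 255 222 255 255 252 252 251 251 252]
 [248 247 248 246 245 248 248 243 222  23  97 255 248 248 246 246 248]
 [247 247 247 245 247 248 247 225 255  72 237 255 246 248 247 245 248]
 [247 247 247 247 247 248 248 251 255 147 255 252 247 247 247 247 247]
 [247 247 247 247 247 247 248 250 255 130 255 250 248 247 247 247 247]
 [247 247 247 247 247 247 248 250 255 108 255 250 248 247 247 247 247]
 [247 247 247 247 248 248 248 250 255 151 255 250 248 248 248 248 248]
 [249 249 249 249 250 250 251 254 255 159 255 253 250 250 250 250 250]
 [255 255 255 255 255 255 255 255 202 129 255 255 255 255 255 255 255]
 [224 224 226 230 158 156 157 172 121 123 175 156 157 158 158 157 159]
 [ 88  87  85  87  92  93  92 118 127 119 126  88  95  96  95  96  97]
 [ 87  87  88  91  93  95  98 140 114  83 137 120  99  97 104 105 105]
 [165 165 167 168 167 176  93 132  73 106 127 135 175 145 105 106  98]
 [252 252 252 252 254 255 110  96  46  39  83 216 255 241 107 101  92]
 [148 149 150 145 203 253 171 162 168 166 157 253 250 235 113 108 104]]
```

View pics/top3.png

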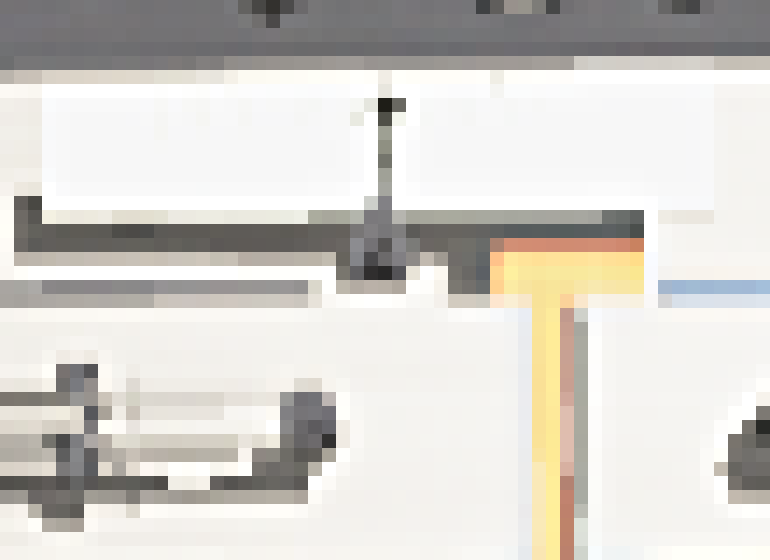

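View pics/side3.png

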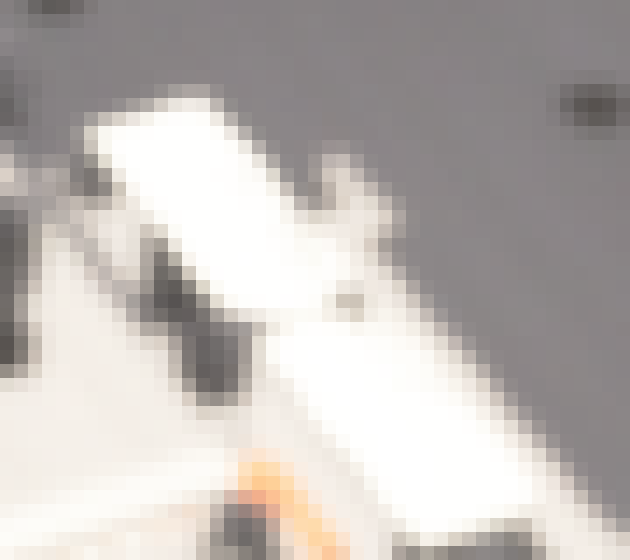

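Emit:
{"op": "send_rows", "data": {
  "series": "0 0 0 9 0 -40 0;0 0 0 9 10 -80 0;0 0 0 9 40 -120 0;0 0 0 9 70 -140 0;0 0 0 9 98 -140 0;0 0 0 9 102 -140 0;0 0 0 9 102 -140 0;0 0 0 9 105 -140 0;0 0 0 9 108 -140 0;0 0 0 9 109 -140 0;0 0 0 9 109.6 -140 0;0 0 0 9 109.6 -140 0;0 0 0 9 109.6 -140 0"
}}

```text
clock: 9.12
position: [0.5115, 0.034, 0.0991]
tool_rot: [-1.572, -0.0, 1.555]
force: [-1.1, 0.6, 2.6]
grip_width: 0.0004
```

Emit:
{"op": "send_rows", "data": {
  "series": "0 0 0 0 0.4 0 0;0 0 0 0 0.6 0 0;0 0 0 -1 0.6 0 0;0 0 0 -2.5 0.6 0 0;0 0 0 -4 0.6 0 0;0 0 0 -5.5 0.6 0 0;0 0 0 -6.5 0.6 0 0;0 0 0 -6.5 0.6 0 0;0 0 0 -6.5 0.6 0 0"
}}

```text
clock: 9.87
position: [0.5116, 0.0276, 0.0988]
tool_rot: [-1.572, -0.0, 1.555]
force: [-3.7, -0.3, 16.5]
grip_width: -0.0002
```

```bash
python3 - <<'E'
from h import *
A=np.mean([cams.grab_frame("top").astype(float) for _ in range(2)],0)
print(A[160:176,243:260].min(2).astype(int))
E
```

```text
[[248 249 250 251 252 253 253 255 254 236 255 254 252 252 253 254 255]
 [251 251 251 251 251 251 251 253 255 230 255 255 252 251 251 251 251]
 [248 248 248 247 246 248 248 247 231  26 104 255 249 248 247 247 248]
 [247 247 247 246 247 248 248 232 255  80 244 255 248 247 247 246 247]
 [247 247 247 247 247 247 248 251 255 159 255 251 248 247 247 247 247]
 [247 247 247 247 247 247 248 250 255 142 255 250 248 247 247 247 247]
 [247 247 247 247 247 247 248 250 255 118 255 250 248 247 247 247 247]
 [247 247 247 247 247 248 248 250 255 163 255 250 248 248 248 248 248]
 [248 248 248 249 249 250 250 252 255 167 255 253 250 250 250 250 250]
 [255 255 255 255 255 255 255 255 254 141 244 255 255 255 255 255 255]
 [233 233 234 239 170 165 168 171 144 168 127 166 168 168 168 165 168]
 [ 92  90  95  93  98  96  99 115 123 121 140 103 100 100 100 102 101]
 [ 93  94  94  92  97  95  99 125 108  83 136 128 110 108 112 118 119]
 [172 173 176 174 177 177 185 125  80 104 125 138 119 122 129 129 137]
 [255 255 255 255 255 255 255 137 112  57 111 135 155 137 136 136 140]
 [163 165 169 168 193 254 255 109 100  99 101 164 167 148 144 143 145]]
```

Emit:
{"op": "send_rows", "data": {
  "series": "0 0 0 0 -4 0 0;0 0 0 0 -12 0 0;0 0 0 0 -45 0 0;0 0 0 0 -80 20 0;0 0 0 0 -115 60 0;0 0 0 0 -115 100 0;0 0 0 0 -115 140 0;0 0 0 0 -115 140 0;0 0 0 0 -115 140 0;0 0 0 0 -115 140 0"
}}

```text
clock: 10.8
position: [0.3717, 0.0299, 0.2137]
tool_rot: [-1.572, -0.0, 1.555]
force: [1.4, 0.7, 0.6]
grip_width: -0.0002
```

```bash
python3 - <<'E'
from h import *
A=cams.grab_frame("top").astype(float)
print(A[160:176,243:260].min(2).astype(int))
print(A[180:186,252:272].min(2).astype(int)); print(monitor.observe()['force'])
cv2.imwrite("pics/t5.png",cv2.resize(A[130:250,180:360,::-1].astype(np.uint8),None,fx=4.4,fy=4.4,interpolation=cv2.INTER_CUBIC))
E
```

```text
[[243 244 245 247 246 248 248 250 249 229 250 249 247 247 248 250 250]
 [252 251 252 251 251 252 252 254 255 222 255 255 252 252 251 251 252]
 [248 247 248 246 245 248 248 244 221  22  99 255 248 248 246 246 248]
 [247 247 247 245 247 248 247 224 255  71 237 255 246 248 247 245 248]
 [247 247 247 247 247 248 248 251 255 144 255 252 248 247 247 247 247]
 [247 247 247 247 247 247 248 250 255 129 255 250 248 247 247 247 247]
 [247 247 247 247 247 247 248 250 255 110 255 250 248 247 247 247 247]
 [247 247 247 247 248 248 248 250 255 150 255 250 248 248 248 248 248]
 [249 249 249 249 250 250 250 253 255 157 255 253 251 250 250 250 250]
 [255 255 255 255 255 255 255 255 248 127 237 255 255 255 255 255 255]
 [225 223 227 230 158 157 158 164 117 137 139 157 156 159 157 160 159]
 [ 85  87  85  92  88  92  92 109 119 117 134  97  95  94  99  99  93]
 [ 85  90  89  85  92  93  97 118 102  79 128 122  97  97 104 104 104]
 [165 163 166 167 167 167 176 114  72  99 115 123 173 203 101 105  99]
 [251 252 254 251 250 255 255 120  98  44  90 134 255 255 110 100  94]
 [152 152 148 148 181 246 251 164 164 168 163 230 250 255 113 106 103]]
[[238 239 239 239 239 238 239 240 240 243 237 202 152 144 160 252 243 241
  241 241]
 [238 237 237 237 238 239 238 239 239 241 237 204 152 144 159 252 244 241
  241 241]
 [237 237 239 238 238 238 239 239 240 243 238 201 150 144 161 251 244 241
  241 241]
 [240 241 241 242 241 241 242 242 242 244 239 200 150 153 162 252 244 242
  242 242]
 [239 240 240 240 240 240 240 240 241 244 237 198 152 175 160 251 242 241
  240 241]
 [239 239 240 240 241 240 240 241 241 244 237 201 149 174 159 250 243 241
  241 241]]
[-0.5015082  -0.10369356 -0.05491962]
```

View pics/t5.png

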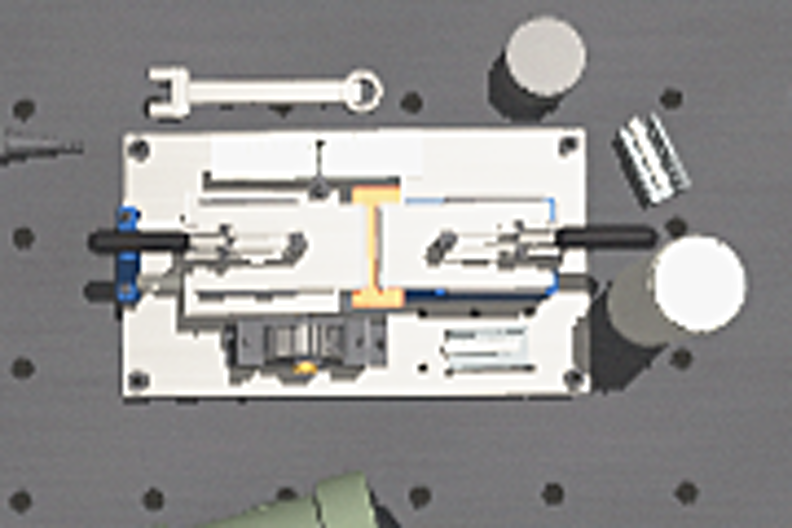

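```bash
python3 -c "
from workcell import bot
print(bot.job_done())"
```

```text
the job is handed in; nothing more can be done
None
```

The carriage pointer now stands on the long gauge line, and I handed the job in at about 11 s of the 51 s allowed.

**What I did:** With the gripper shut, I laid the fingertip on the wheel crown and rolled it towards the jig's −y. Three full strokes and one short trim stroke made about 67 mm of rim travel, which is 15.7 mm of carriage. The press read about 3 to 18 N. I then lifted off and backed the hand about 140 mm away from the wheel.

**Last checks:**
- **Pointer:** In the last top view the tip is at column 252.0 and the gauge line at about 252.0 to 252.15. That leaves an error of roughly 0.5 mm or less, at 3.1 mm per pixel. The pointer's image pattern is the starting one shifted by 5 pixels, or 15.6 mm, which agrees with the rim travel.
- **Disagreement:** My first estimate from the width of the gap between the bars was 16.2 mm of travel, 0.5 mm more than I rolled. I trusted the direct view of pointer and line instead.
- **Loose things:** The brackets, spray can, spanner and tub near the jig look undisturbed in the final picture. The brush and most of the hammer were outside that crop, but the arm went nowhere near the brush and passed high over the hammer.
- **Hand:** The wrist force reads about zero, so nothing is being touched.

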